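# Turn the lamp-socket carousel to the arrow

## Robot

A 6-joint arm with a two-finger parallel gripper is mounted at the origin on the work surface. World frame = base frame: x ahead of the robot, y to its left, z up, the work surface at z = 0. Lengths are in mm, angles in rad, forces in N, time in s.
With the tool pointing down it reaches from about 350 to 875 mm from the base axis. Payload 4.2 kg.
Tool frame: the origin (TCP) lies midway between the tips of the shut fingers; the grasp point (between the pads) lies 19 mm behind it; z points along the fingers, y is the direction in which the jaws open and shut (so a half turn about z gives the same grasp; the last joint's range is limited). The gripper opens to 85 mm and grips with 20 to 120 N. Pads are 22 mm wide; open, the fingers measure 114 mm over their backs; the gripper's body (76 mm by 85 mm) begins 54 mm behind the grasp point. The pads swing forward as they close: fully open they stand 13 mm farther back than shut.
Start: joints at [-1.018, 0.385, 0.008, 0, -1.194, -0.259], TCP at [181.011, -598.193, 231.312] pointing down, gripper open.
Joint ranges: [-3.14, 3.14], [-1.21, 2.06], [-1.07, 1.41], [-3.16, 2.05], [-2.99, -0.16], [-3.1, 3.1]. Speed limits (rad/s): [2.79, 2.79, 3.14, 3.14, 3.14, 3.14].

## Interface

Orientations are given as a unit quaternion [x, y, z, w].
In Python, from bench import read_state, get_image, job_done, search_frame, regions_of gives the robot as it stands.
- The arm moves only by the tool servo_tool, never from a script. Its arguments are lists of equal length, an entry for each row: "turn": the turn, a rotation vector about the world's x, y, z in rad, a list of three; "dp": the shift along the world's x, y, z in m, a list of three; "fingers": the finger opening in m, from 0 to 0.0854. In form: {"turn": [[rx, ry, rz], ...], "dp": [[tx, ty, tz], ...], "fingers": [fingers, ...]}. A call has exactly 5 rows; each row shifts and turns the pose as measured when the row begins; what a row does not reach is not made up. A row lasts 1/8 s, in which the tool goes at most 62.5 mm and 10.7 degrees, less where a joint would pass 70% of its speed; a pose out of reach is approached as far as the arm can. A call is refused whole if a number of a shift passes 0.0625 or a number of a turn 0.188, either way. A call with a gripper value outside its range is refused whole. The fingers move at their own pace and stop on an object; the grip force is fixed at half the most. Time passes only in rows, so rows that do not move let the fingers close, or fill a call up. It gives the time, the measured TCP pose, the force and the opening at its end, in the units of the state.
- read_state(): the state, without advancing time (a new reading comes with each control period).
- get_image(name): name is "side" or "top"; returns a dict with "img" (400x640x3 uint8, red, green, blue), "vfov" (degrees; the focal length in pixels is half the picture's height over the tangent of half this angle, whatever the lens; pixels are square), "cx", "cy" (the principal point, pixels), "world_from_camera" (4x4, takes a point from camera to world coordinates). Camera axes: x right, y down, z forward; pixel columns grow to the right and rows downward; lengths in mm; the calibration is good to about 2 mm. A picture is of the moment at which its call begins. There is no depth.
- job_done(): hands the job in, once; it reports no verdict.
Trained networks look in the newest picture that a camera, given by its name, has taken for a name from the list of things; names that differ only in an ending like _2 or _b are one class to them, and where a whole thing is asked for, a point or a joint stands for the part that bears it (a point fixed in the world has none). Each returns a list of dicts, best first, with "score" (0 to 1); they miss things now and then, are a little off and sometimes report something else, mostly with a low value. They report only what shows in the picture. A call takes as long as a camera call. They do not tell look-alikes from the thing itself.
- search_frame(query, camera): "box" ([left, top, width, height] in pixels, round what is visible of it).
- regions_of(query, camera): "region" (400x640 bool, what is visible of it) and "box" ([left, top, width, height] in pixels, round what is visible of it).
The state is a dict: "clock": time; "joints": joint angles; "joint_vel": joint speeds; "joint_efforts": joint torques, N m; "position": TCP position; "ee_rot": TCP orientation; "contact_force": force on the tool from outside, world axes, zero at the start; "wrist_torque": the same for the moment, N m; "gripper_width": finger opening in mm.
Only numpy, scipy, OpenCV 4.12 (cv2) and the standard library are available. Lean on these libraries where they do the work, as an engineer would, in place of code of your own. Each camera call takes 0.05 s, during which the arm holds its last target. There are 200 camera calls.

## Task

Push the rim of the lamp-fitting carousel round, gently and with the fingertips, until the red stripe beside the brass twist socket stands at the red arrow on the base; then leave it at rest and draw clear. Touch none of the four fittings on the deck, keep the walnut knob in its dish in the middle, and leave the bulb, film can and wrench where they are.

Things in the scene. Friction and masses are not known exactly. Their poses are not given: they have to be found in the camera images.
- carousel_base: Fixed base of the carousel: a grey disc, 250 mm across and 14 mm high, with a white tongue 50 mm wide that reaches to 200 mm from the axis along the base's own -x (front, roughly towards the robot) and carries the red arrow. Origin on the turning axis at bench height (z = 0); z up. Its place and yaw vary.
- carousel (a joint): Turning angle of the carousel's round wooden deck (256 mm across, top 34 mm above the bench) about the vertical axis through the base's origin; rad, grows counterclockwise seen from above. At 0 (or any whole turn) the brass socket's red stripe stands at the arrow. Turns either way without end stops, light friction (about 1 N at the rim), and stops within a few mm when no longer pushed.
- finger_post (a point): Centre of the top of one of eight alike upright steel finger posts on the deck rim: 12 mm thick, 36 mm high (tops 70 mm above the bench), 115 mm from the axis, 45 degrees apart, about 76 mm of free rim between neighbours. This one stands 22.5 degrees counterclockwise (from above) of the red stripe; another stands 22.5 degrees clockwise of it.
- socket_mark (a point): Outer end of the red stripe (26 x 14 mm) on the deck beside the brass socket: 120 mm from the axis, at deck height (34 mm); turns with the deck, its x axis points from the rim to the axis.
- pointer (a point): The place the red arrow points to, where the stripe's outer end must come: fixed to the base, 120 mm from the axis along the base's -x, at deck height (34 mm).
- brass_socket: Brass twist socket screwed to the deck, open tube 48 mm across on a 56 mm flange, 43 mm high; origin at the centre of its foot, 66 mm from the axis, on the line from the axis to the red stripe. Not to be touched.
- porcelain_socket: White porcelain socket screwed to the deck, 54 mm across, 38 mm high; origin at the centre of its foot, 66 mm from the axis, a quarter turn clockwise (from above) from the brass socket. Not to be touched.
- lens_barrel: Dark steel lens barrel screwed to the deck, 52 mm across, 40 mm high; origin at the centre of its foot, 66 mm from the axis, opposite the brass socket. Not to be touched.
- black_socket: Black socket screwed to the deck, 52 mm across, 40 mm high; origin at the centre of its foot, 66 mm from the axis, a quarter turn counterclockwise from the brass socket. Not to be touched.
- walnut_knob: Loose walnut crank knob, 40 mm across, 36 mm high, standing in a steel dish (60 mm across, rim 11 mm above the deck) at the deck's centre. Origin at the centre of its underside, 37 mm above the bench.
- milk_bulb: Loose milk-glass bulb standing on its aluminium cap on the bench, 64 mm across, 95 mm high; origin at the centre of its underside.
- film_can: Loose round tin film can in olive paint lying flat on the bench, 120 mm across, 28 mm high; origin at the centre of its underside.
- lens_wrench: Loose steel lens wrench lying on the bench, 150 mm long along its x axis, under 20 mm high; origin at its underside near the middle of its length.
Not all that is in view belongs to the job. What is meant by the walnut_knob is not orange, and is the smaller of those in its own colour.

How it is judged:
By the outcome, as a careful person would: the job done as asked, in the order asked, and still so for the second after the job is handed in, with the robot touching nothing.
It also fails if it takes over 45 s, if anything falls off the work surface, if the arm or the gripper's body presses on something with over 40 N, if the wrist force passes 120 N, or if a joint passes its speed limit or range.

## Working session

There is one attempt and no reset: what is moved stays moved. The work goes in short steps, Python scripts to look and compute and a tool call to move; the robot and the scene stay as the last step left them, time stands still between calls to the robot, and variables do not carry over. Pictures are saved under pics/ and viewed, about 8 in all and at most 12, crops included, and the job is handed in when it is done.

Besides the shell and the picture viewer there is one more tool, called after "Emit:" by a JSON object that holds its "fn" and its "kwargs", one argument or row to a line. servo_tool: Moves the arm, as the interface text tells. Its arguments: {"type":"object","properties":{"turn":{"type":"array","items":{"type":"array","items":{"type":"number"}}},"dp":{"type":"array","items":{"type":"array","items":{"type":"number"}}},"fingers":{"type":"array","items":{"type":"number"}}},"required":["turn","dp","fingers"]}

```bash
mkdir -p pics
cat > h.py <<'E'
import numpy as np, cv2
from bench import *
def K(d):
    f=200/np.tan(np.radians(d["vfov"])/2); return f
def ray(d,u,v):
    f=K(d);T=np.array(d["world_from_camera"]);r=T[:3,:3]@np.array([(u-d["cx"])/f,(v-d["cy"])/f,1]);return T[:3,3],r
def atz(d,u,v,z):
    o,r=ray(d,u,v);return o+r*(z-o[2])/r[2]
def proj(d,P):
    T=np.array(d["world_from_camera"]);p=T[:3,:3].T@(np.asarray(P,float)-T[:3,3]);f=K(d);return np.array([p[0]/p[2]*f+d["cx"],p[1]/p[2]*f+d["cy"]])
def save(d,n): cv2.imwrite("pics/"+n,d["img"][:,:,::-1])
E
python3 - <<'E'
from h import *
print(read_state())
ds={}
for c in("top","side"):
    d=get_image(c);ds[c]=d;save(d,c+"0.png");print(c,d["vfov"],d["cx"],d["cy"],np.round(d["world_from_camera"],3).tolist())
    for q in("carousel_base","carousel","socket_mark","brass_socket","walnut_knob","milk_bulb","film_can","lens_wrench","porcelain_socket","black_socket","lens_barrel"):
        r=search_frame(q,c)
        print(q,[(np.round(x["box"]).tolist(),round(x["score"],2)) for x in r[:3]])
E
```

```text
{'clock': 0.0, 'joints': array([-1.01838929e+00,  3.85553226e-01,  6.60062623e-03, -5.19180979e-04,
       -1.19403634e+00, -2.58575508e-01]), 'joint_vel': array([-0.00085512,  0.00064055,  0.00026231, -0.00156702,  0.00068879,
       -0.00065605]), 'joint_efforts': array([-7.26508715e-04, -3.92285872e+01,  1.88400489e+01,  4.18620408e+00,
       -4.66934434e-03, -5.77477820e-06]), 'position': array([ 180.83991683, -597.62947089,  230.21076665]), 'ee_rot': array([-1.46292992e-01,  9.89240669e-01,  1.10258140e-03, -2.10746929e-04]), 'contact_force': array([ 0.3532717 , -0.41677126, -0.01337574]), 'wrist_torque': array([0.00805193, 0.04337541, 0.01502365]), 'gripper_width': 85.1213080706304}
top 50.65869531384704 319.9766137773447 201.8231060647332 [[0.028, -0.995, 0.096, 476.666], [-1.0, -0.027, 0.015, 15.294], [-0.012, -0.096, -0.995, 1156.312], [0.0, 0.0, 0.0, 1.0]]
carousel_base [([296.0, 155.0, 97.0, 120.0], 0.96)]
carousel [([294.0, 156.0, 97.0, 95.0], 0.67)]
socket_mark [([295.0, 155.0, 97.0, 92.0], 0.88)]
brass_socket [([308.0, 186.0, 26.0, 20.0], 0.57), ([298.0, 156.0, 95.0, 1
[... 709 characters left out ...]
.0, 166.0, 136.0, 77.0], 0.87)]
carousel [([286.0, 166.0, 107.0, 68.0], 0.65), ([330.0, 186.0, 19.0, 20.0], 0.61)]
socket_mark [([286.0, 165.0, 109.0, 72.0], 0.86)]
brass_socket [([310.0, 196.0, 28.0, 27.0], 0.96)]
walnut_knob [([331.0, 185.0, 18.0, 20.0], 0.69), ([239.0, 172.0, 21.0, 25.0], 0.67), ([432.0, 223.0, 19.0, 22.0], 0.62)]
milk_bulb [([382.0, 135.0, 24.0, 36.0], 0.93)]
film_can [([313.0, 259.0, 63.0, 56.0], 0.8)]
lens_wrench [([323.0, 145.0, 14.0, 25.0], 0.74), ([352.0, 192.0, 25.0, 26.0], 0.19)]
porcelain_socket [([311.0, 175.0, 22.0, 23.0], 0.6)]
black_socket [([355.0, 193.0, 21.0, 24.0], 0.68)]
lens_barrel [([287.0, 167.0, 140.0, 75.0], 0.7), ([345.0, 173.0, 22.0, 18.0], 0.57)]
```

```bash
ls pics
```

```text
side0.png
top0.png
```

View pics/top0.png

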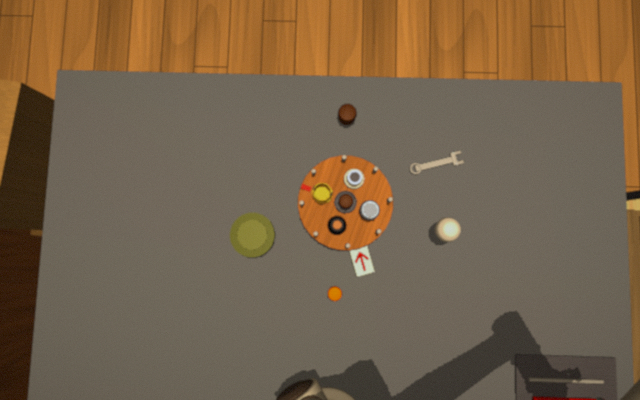

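View pics/side0.png

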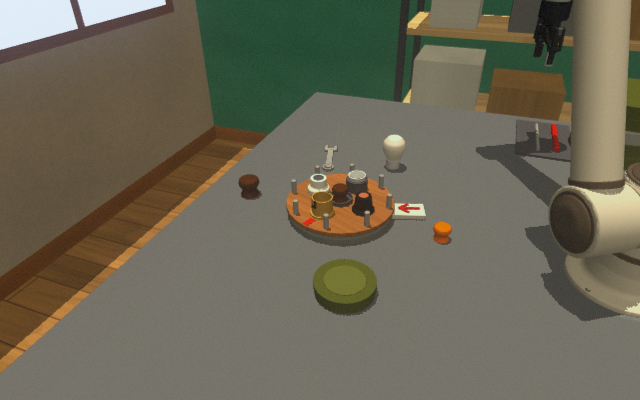

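The top view shows the deck centred near (346,202), the red stripe at (306,188), and the arrow tongue at (362,262). Three things could pass for the walnut knob: the dark brown one in the dish at (346,202), a larger brown one at (347,113), and an orange one at (335,294). I choose the dish one.

```bash
cat > m.py <<'E'
from h import *
from scipy.optimize import least_squares
def red(d):
    hsv=cv2.cvtColor(d["img"],cv2.COLOR_RGB2HSV)
    h,s,v=cv2.split(hsv)
    m=(((h<6)|(h>172))&(s>165)&(v>90)).astype(np.uint8)
    n,l,st,ce=cv2.connectedComponentsWithStats(m,connectivity=8)
    return [(st[i,4],ce[i]) for i in range(1,n) if st[i,4]>=4]
def measure():
    out={}
    for c in("top","side"):
        d=get_image(c);out[c]=d
    return out
E
python3 - <<'E'
from m import *
D=measure()
for c,d in D.items():
    print(c,[(int(a),np.round(p,1).tolist()) for a,p in red(d)])
d=D["top"]
im=d["img"].astype(int)
# wood mask -> deck ellipse
wood=((im[:,:,0]-im[:,:,2]>50)).astype(np.uint8)
wood[:140]=0;wood[265:]=0;wood[:,:285]=0;wood[:,405:]=0
cs,_=cv2.findContours(wood,cv2.RETR_EXTERNAL,cv2.CHAIN_APPROX_NONE)
c=max(cs,key=cv2.contourArea)[:,0,:]
P=np.array([atz(d,u,v,34)[:2] for u,v in c])
f=lambda q:np.hypot(P[:,0]-q[0],P[:,1]-q[1])-q[2]
s=least_squares(f,[600,0,128],loss="soft_l1");print("deck",s.x,np.abs(f(s.x)).mean())
x,y=s.x[:2]
for a,p in red(d):
    for z in(14,34):
        w=atz(d,*p,z)[:2]-[x,y];print(int(a),z,np.round(w,1),round(np.hypot(*w),1),round(np.degrees(np.arctan2(w[1],w[0])),1))
m=((im.min(2)>170)).astype(np.uint8);n,l,st,ce=cv2.connectedComponentsWithStats(m)
for i in range(1,n):
    if st[i,4]>20 and 350<ce[i][0]<375 and ce[i][1]>245: 
        w=atz(d,*ce[i],14)[:2]-[x,y];print("tongue",st[i],w,np.hypot(*w),np.degrees(np.arctan2(w[1],w[0])))
for q in("film_can","milk_bulb"):
    for r in search_frame(q,"top")[:1]:
        b=r["box"];print(q,atz(d,b[0]+b[2]/2,b[1]+b[3]/2,28 if q=="film_can" else 50))
a=cv2.resize(d["img"][145:285,280:410],None,fx=4,fy=4,interpolation=3)
b=cv2.resize(D["side"]["img"][130:330,280:440],None,fx=2.8,fy=2.8,interpolation=3)
h=560;b=cv2.resize(b,(280,350));cv2.imwrite("pics/crop1.png",np.hstack([a,cv2.copyMakeBorder(b,0,h-350,0,0,0)])[:,:,::-1])
E
```

```text
top [(36, [305.2, 187.2]), (22, [360.1, 255.4]), (102, [564.0, 398.6])]
side [(142, [554.7, 137.3]), (64, [406.9, 207.4]), (44, [308.4, 221.1])]
deck [586.35124481 -34.57850973 127.06654607] 1.1897729797575083
36 14 [ 39.3 108.6] 115.5 70.1
36 34 [ 36.7 107.5] 113.6 71.2
22 14 [-141.   -44.6] 147.9 -162.4
22 34 [-140.5  -43. ] 146.9 -163.0
102 14 [-492.7 -577.3] 759.0 -130.5
102 34 [-486.  -566.3] 746.3 -130.6
tongue [351 247  19  14  95] [-133.20782437  -42.29848235] 139.76224841509008 -162.3834037839443
tongue [354 259  19  17 183] [-171.89592548  -53.53365036] 180.0390538696373 -162.7018134566229
film_can [491.84135274 211.46893557  28.        ]
milk_bulb [ 518.19857311 -299.42077202   50.        ]
```

View pics/crop1.png

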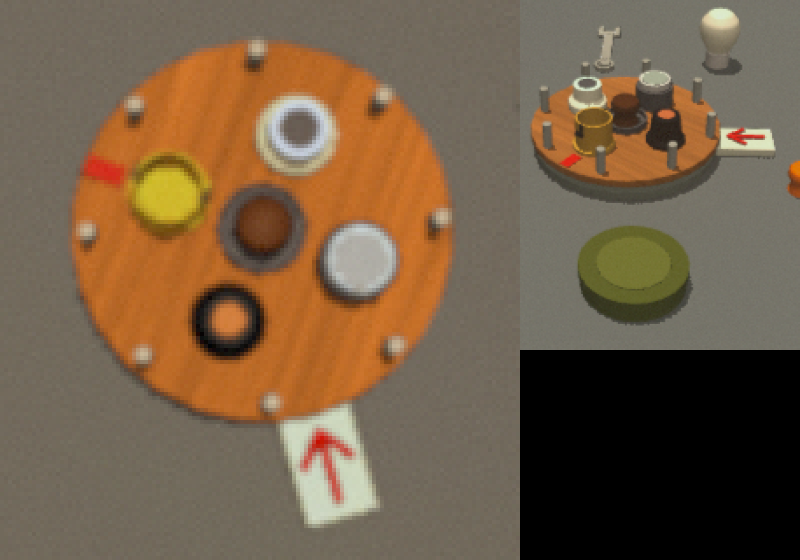

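Emit:
{"fn": "servo_tool", "kwargs": {
  "turn": [
    [0,0,-0.15],
    [0,0,-0.15],
    [0,0,-0.15],
    [0,0,-0.15],
    [0,0,-0.15]
  ],
  "dp": [
    [0.028,0.046,0],
    [0.028,0.046,0],
    [0.028,0.046,0],
    [0.028,0.046,0],
    [0.028,0.046,0]
  ],
  "fingers": [0.04,0.04,0.04,0.04,0.04]
}}

```text
clock: 2.02
position: [322.6, -364.7, 230.5]
ee_rot: [0.241, 0.97, -0.0, 0.0]
contact_force: [1.4, -0.1, 0.3]
gripper_width: 40.1
```

Emit:
{"fn": "servo_tool", "kwargs": {
  "turn": [
    [0,0,-0.15],
    [0,0,-0.15],
    [0,0,-0.15],
    [0,0,-0.15],
    [0,0,-0.15]
  ],
  "dp": [
    [0.028,0.046,0],
    [0.028,0.046,0],
    [0.028,0.046,0],
    [0.028,0.046,0],
    [0.028,0.046,0]
  ],
  "fingers": [0.04,0.04,0.04,0.04,0.04]
}}

```text
clock: 2.65
position: [465.8, -128.0, 232.7]
ee_rot: [0.588, 0.809, -0.0, 0.003]
contact_force: [0.7, -0.2, -0.1]
gripper_width: 39.9
```

Emit:
{"fn": "servo_tool", "kwargs": {
  "turn": [
    [0,0,-0.06],
    [0,0,-0.06],
    [0,0,-0.06],
    [0,0,-0.06],
    [0,0,-0.01]
  ],
  "dp": [
    [0.024,0.044,0],
    [0.024,0.044,0],
    [0.024,0.044,0],
    [0.024,0.044,-0.02],
    [0.017,0.034,-0.04]
  ],
  "fingers": [0.036,0.036,0.036,0.036,0.036]
}}

```text
clock: 3.28
position: [598.8, 7.7, 166.7]
ee_rot: [0.634, 0.771, 0.05, -0.038]
contact_force: [-0.2, -0.6, -0.5]
gripper_width: 36.2
```

Run:
```python
from m import *
D=measure()
s=read_state();print(s["position"],s["ee_rot"],s["clock"])
S,T=D["side"],D["top"]
t=np.array(s["position"]);print(proj(T,t),proj(S,t))
ph=np.radians(93.7);p=[586.35+115*np.cos(ph),-34.6+115*np.sin(ph),70];print(proj(T,p),proj(S,p))
ims=S["img"].copy();u,v=proj(S,p);cv2.circle(ims,(int(u+.5),int(v+.5)),1,(0,255,0),-1)
imt=T["img"].copy();u,v=proj(T,p);cv2.circle(imt,(int(u+.5),int(v+.5)),1,(0,255,0),-1)
a=cv2.resize(imt[135:285,270:410],None,fx=2.8,fy=2.8,interpolation=2);b=cv2.resize(ims[90:250,270:410],(392,448),interpolation=2)
cv2.imwrite("pics/c2.png",np.hstack([a,b[:420]])[:,:,::-1])
```

```text
[594.86761875   8.56848928 160.4628228 ] [ 0.63355158  0.77119501  0.04494205 -0.04302162] 3.375
[329.39183708 192.7053696 ] [330.53231396 159.1893176 ]
[301.18495061 202.20600981] [326.18193845 213.35634608]
```

View pics/c2.png

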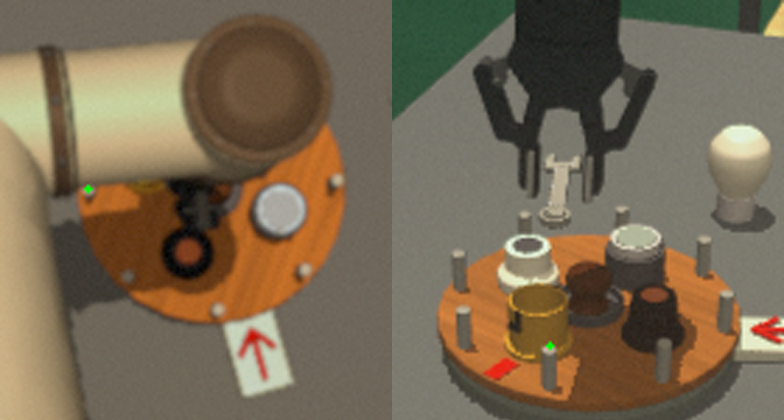

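Run:
```python
from h import *
s=read_state();print(np.round(s["joints"],3),np.round(s["joint_vel"],2))
from scipy.spatial.transform import Rotation as R
q=R.from_quat(s["ee_rot"]);print(q.as_matrix().round(3))
```

```text
[ 0.22   0.399 -0.109 -0.142 -1.049 -3.096] [-0.02 -0.07  0.02  0.05 -0.06  0.  ]
[[-0.194  0.981 -0.009]
 [ 0.973  0.193  0.124]
 [ 0.123  0.015 -0.992]]
```

Wrist limit: joint 6 hit -3.1 for this post. The next post, 45 degrees counterclockwise at 138.7°, suits the wrist range, so I'll use that one.

Emit:
{"fn": "servo_tool", "kwargs": {
  "turn": [
    [-0.04,-0.01,0.13],
    [-0.04,0,0.13],
    [-0.045,0,0.13],
    [0,0,0.13],
    [0,0,0.13]
  ],
  "dp": [
    [-0.02,0.007,0],
    [-0.02,0.007,0],
    [-0.02,0.007,0],
    [-0.02,0.007,0],
    [-0.017,0.007,0]
  ],
  "fingers": [0.036,0.036,0.036,0.036,0.036]
}}

```text
clock: 4.0
position: [496.6, 41.9, 164.0]
ee_rot: [0.345, 0.938, -0.011, -0.003]
contact_force: [0.1, -0.5, 0.5]
gripper_width: 35.8
```

```bash
cat > t.py <<'E'
import sys
from h import *
from scipy.spatial.transform import Rotation as R
C=np.array([586.35,-34.6])
def show(phi,rad=118,z=44):
    s=read_state();M=R.from_quat(s["ee_rot"]).as_matrix()
    tgt=np.array([*(C+rad*np.array([np.cos(np.radians(phi)),np.sin(np.radians(phi))])),z])
    dy=(phi-90-np.degrees(np.arctan2(M[1,1],M[0,1]))+90)%180-90
    w=s["position"][:2]-C
    print("t",round(s["clock"],2),"phi",np.degrees(np.arctan2(w[1],w[0]))%360,"rad",np.hypot(*w),"need dp",np.round(tgt-s["position"],1),"turn z",round(np.radians(dy),3),"tilt z",M[:,2].round(3),"j",np.round(s["joints"],2),"F",s["contact_force"].round(1),"g",round(s["gripper_width"],1))
show(*map(float,sys.argv[1:]))
E
python3 t.py 138.7
```

```text
t 4.0 phi 139.54741097803964 rad 117.91254545262801 need dp [   1.1    1.4 -120. ] turn z -0.015 tilt z [-0.014 -0.019 -1.   ] j [ 0.42  0.24 -0.39  0.01 -0.96 -2.7 ] F [ 0.1 -0.5  0.5] g 35.8
```

Emit:
{"fn": "servo_tool", "kwargs": {
  "turn": [
    [0.019,-0.014,-0.015],
    [0,0,0],
    [0,0,0],
    [0,0,0],
    [0,0,0]
  ],
  "dp": [
    [0.001,0.001,-0.02],
    [0,0,-0.02],
    [0,0,-0.02],
    [0,0,-0.015],
    [0,0,-0.003]
  ],
  "fingers": [0.036,0.036,0.036,0.036,0.036]
}}

```text
clock: 4.62
position: [498.2, 42.1, 91.8]
ee_rot: [0.351, 0.936, 0.003, 0.006]
contact_force: [0.7, -0.3, 0.4]
gripper_width: 36.3
```

```bash
python3 t.py 138.7
python3 - <<'E'
from h import *
d=get_image("side");ph=np.radians(138.7);im=d["img"].copy()
u,v=proj(d,[586.35+115*np.cos(ph),-34.6+115*np.sin(ph),70]);print(u,v)
cv2.imwrite("pics/c3.png",cv2.resize(im[130:250,280:430],None,fx=4,fy=4,interpolation=2)[:,:,::-1])
E
```

```text
t 4.62 phi 138.9673754156366 rad 116.88707492535544 need dp [ -0.5   1.1 -47.8] turn z -0.004 tilt z [ 0.013  0.002 -1.   ] j [ 0.41  0.32 -0.49  0.   -0.74 -2.7 ] F [ 0.7 -0.3  0.4] g 36.3
367.3487315151973 210.72603291978072
```

View pics/c3.png

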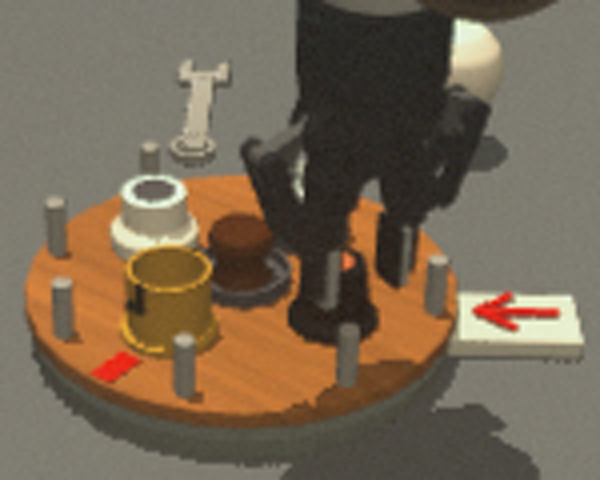

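Run:
```python
from h import *
from scipy.spatial.transform import Rotation as R
d=get_image("side");s=read_state();p=s["position"];M=R.from_quat(s["ee_rot"]).as_matrix()
k=lambda P:np.round((proj(d,P)-[280,130])*4)
q=p-M[:,2]*7
for n,P in(("tcp",p),("tipmid",q),("tip+",q+18*M[:,1]),("tip-",q-18*M[:,1]),("tipmid@z52",[p[0],p[1],52])): print(n,k(P))
for ph in(93.7,138.7,183.7):
    a=np.radians(ph);print(ph,[k([586.35+115*np.cos(a),-34.6+115*np.sin(a),z]) for z in(34,70)])
```

```text
tcp [353. 289.]
tipmid [354. 278.]
tip+ [325. 287.]
tip- [382. 270.]
tipmid@z52 [350. 352.]
93.7 [array([185., 388.]), array([185., 333.])]
138.7 [array([346., 378.]), array([349., 323.])]
183.7 [array([434., 307.]), array([439., 254.])]
```

Side crop: the target post top is at crop (349,323). The finger tips at (325,287) and (382,270) straddle it, so I descend.

Emit:
{"fn": "servo_tool", "kwargs": {
  "turn": [
    [0,0.013,0],
    [0,0,0],
    [0,0,0],
    [0,0,0],
    [0,0,0]
  ],
  "dp": [
    [0,0.001,-0.014],
    [0,0,-0.014],
    [0,0,-0.012],
    [0,0,-0.008],
    [0,0,-0.002]
  ],
  "fingers": [0.036,0.036,0.036,0.036,0.036]
}}

```text
clock: 5.35
position: [499.4, 43.6, 40.0]
ee_rot: [0.351, 0.936, 0.002, 0.0]
contact_force: [0.1, -0.4, 0.0]
gripper_width: 36.2
```

Emit:
{"fn": "servo_tool", "kwargs": {
  "turn": [
    [0,0,0],
    [0,0,0],
    [0,0,0],
    [0,0,0],
    [0,0,0]
  ],
  "dp": [
    [0,0,0],
    [0,0,0],
    [0,0,0],
    [0,0,0],
    [0,0,0]
  ],
  "fingers": [0.03,0.026,0.022,0.022,0.022]
}}

```text
clock: 5.98
position: [500.1, 43.9, 40.9]
ee_rot: [0.351, 0.937, 0.003, 0.001]
contact_force: [-1.3, 0.9, 1.0]
gripper_width: 21.9
```

```bash
python3 t.py 158.7
cat > pl.py <<'E'
import sys
from t0 import *
E
rm pl.py
```

```text
t 5.97 phi 137.70794481531 rad 116.58469382835726 need dp [-23.7 -35.6   3.1] turn z 0.345 tilt z [ 0.004  0.004 -1.   ] j [ 0.41  0.41 -0.53 -0.   -0.63 -2.69] F [-1.3  0.9  1. ] g 21.9
```

Emit:
{"fn": "servo_tool", "kwargs": {
  "turn": [
    [0,0,0.07],
    [0,0,0.07],
    [0,0,0.07],
    [0,0,0.07],
    [0,0,0.07]
  ],
  "dp": [
    [-0.0055,-0.0062,0.002],
    [-0.005,-0.0065,0.001],
    [-0.0045,-0.0068,0],
    [-0.004,-0.0071,0],
    [-0.0033,-0.0074,0]
  ],
  "fingers": [0.022,0.022,0.022,0.022,0.022]
}}

```text
clock: 6.6
position: [479.7, 10.7, 44.7]
ee_rot: [0.176, 0.984, 0.005, 0.003]
contact_force: [0.4, 1.2, -0.7]
gripper_width: 22.0
```

```bash
cat >> t.py <<'E'
s=read_state()
w=s["position"][:2]-C;phi=np.degrees(np.arctan2(w[1],w[0]))%360;goal=float(sys.argv[1]);n=5
M=R.from_quat(s["ee_rot"]).as_matrix();p=w;r0=np.hypot(*w)
for k in range(1,n+1):
    a=np.radians(phi+(goal-phi)*k/n);r=r0+(118-r0)*min(1,k/2);q=r*np.array([np.cos(a),np.sin(a)]);print(np.round((q-p)/1000,4).tolist(),end=" ");p=q
print()
E
python3 t.py 178.7
```

```text
t 6.6 phi 156.99224447507606 rad 115.89556246332032 need dp [-11.3 -42.6  -0.7] turn z 0.331 tilt z [ 0.008  0.009 -1.   ] j [ 0.36  0.37 -0.58 -0.01 -0.61 -2.28] F [ 0.4  1.2 -0.7] g 22.0
[-0.0041, -0.0079] [-0.0035, -0.0082] [-0.0019, -0.0087] [-0.0012, -0.0089] [-0.0005, -0.0089]
```

Contact is about 1 N and tracking is good, so I carry on.

Emit:
{"fn": "servo_tool", "kwargs": {
  "turn": [
    [-0.008,0.006,0.068],
    [0,0,0.068],
    [0,0,0.068],
    [0,0,0.068],
    [0,0,0.068]
  ],
  "dp": [
    [-0.0041,-0.0079,-0.0005],
    [-0.0035,-0.0082,0],
    [-0.002,-0.0087,0],
    [-0.0013,-0.0089,0],
    [-0.0006,-0.0089,0]
  ],
  "fingers": [0.022,0.022,0.022,0.022,0.022]
}}

```text
clock: 7.22
position: [469.8, -31.9, 45.1]
ee_rot: [0.0, 1.0, 0.002, 0.003]
contact_force: [0.5, 1.2, -1.2]
gripper_width: 21.8
```

```bash
python3 t.py 200
```

```text
t 7.22 phi 178.65984613114168 rad 116.55982474977216 need dp [  5.6 -43.1  -1.1] turn z 0.35 tilt z [ 0.006  0.004 -1.   ] j [ 0.28  0.36 -0.6  -0.   -0.6  -1.85] F [ 0.5  1.2 -1.2] g 21.8
[-0.0006, -0.0087] [0.0001, -0.0088] [0.0014, -0.0087] [0.0021, -0.0085] [0.0027, -0.0084]
```

Emit:
{"fn": "servo_tool", "kwargs": {
  "turn": [
    [-0.004,0.006,0.072],
    [0,0,0.072],
    [0,0,0.072],
    [0,0,0.072],
    [0,0,0.072]
  ],
  "dp": [
    [-0.0006,-0.0087,-0.0007],
    [0.0001,-0.0088,0],
    [0.0013,-0.0087,0],
    [0.0019,-0.0085,0],
    [0.0025,-0.0084,0]
  ],
  "fingers": [0.022,0.022,0.022,0.022,0.022]
}}

```text
clock: 7.85
position: [476.6, -75.3, 45.1]
ee_rot: [-0.185, 0.983, 0.001, 0.002]
contact_force: [0.9, 1.4, -1.1]
gripper_width: 21.7
```

```bash
python3 t.py 221
```

```text
t 7.85 phi 200.36204497835254 rad 117.02371337073652 need dp [ 20.7 -36.7  -1.1] turn z 0.344 tilt z [ 0.004  0.003 -1.   ] j [ 0.18  0.38 -0.57 -0.   -0.62 -1.38] F [ 0.9  1.4 -1.1] g 21.7
[0.0028, -0.008] [0.0034, -0.0078] [0.0043, -0.0073] [0.0049, -0.007] [0.0053, -0.0066]
```

Emit:
{"fn": "servo_tool", "kwargs": {
  "turn": [
    [-0.003,0.004,0.07],
    [0,0,0.07],
    [0,0,0.07],
    [0,0,0.07],
    [0,0,0.07]
  ],
  "dp": [
    [0.0028,-0.008,-0.0007],
    [0.0034,-0.0078,0],
    [0.0042,-0.0073,0],
    [0.0047,-0.007,0],
    [0.0051,-0.0066,0]
  ],
  "fingers": [0.022,0.022,0.022,0.022,0.022]
}}

```text
clock: 8.48
position: [497.9, -112.4, 44.8]
ee_rot: [-0.358, 0.934, 0.0, 0.001]
contact_force: [0.2, 0.8, -0.2]
gripper_width: 22.0
```

```bash
python3 t.py 242
```

```text
t 8.47 phi 221.33900994982278 rad 117.8152281455363 need dp [ 33.1 -26.4  -0.8] turn z 0.349 tilt z [ 0.002  0.001 -1.   ] j [ 0.1   0.42 -0.5  -0.   -0.65 -0.93] F [ 0.2  0.8 -0.2] g 22.0
[0.0058, -0.0062] [0.0062, -0.0058] [0.0067, -0.0053] [0.007, -0.0048] [0.0074, -0.0043]
```

Emit:
{"fn": "servo_tool", "kwargs": {
  "turn": [
    [0,0,0.07],
    [0,0,0.07],
    [0,0,0.07],
    [0,0,0.07],
    [0,0,0.07]
  ],
  "dp": [
    [0.0057,-0.0062,-0.0005],
    [0.0061,-0.0058,0],
    [0.0066,-0.0053,0],
    [0.0069,-0.0048,0],
    [0.0072,-0.0043,0]
  ],
  "fingers": [0.022,0.022,0.022,0.022,0.022]
}}

```text
clock: 9.1
position: [530.3, -139.0, 44.3]
ee_rot: [-0.52, 0.854, 0.001, 0.0]
contact_force: [-1.1, 1.8, 1.1]
gripper_width: 21.9
```

```bash
python3 t.py 260
```

```text
t 9.1 phi 241.77730093329575 rad 118.49140309307602 need dp [ 35.5 -11.8  -0.3] turn z 0.302 tilt z [-0.001  0.003 -1.   ] j [ 0.04  0.47 -0.41 -0.   -0.7  -0.51] F [-1.1  1.8  1.1] g 21.9
[0.0069, -0.0031] [0.007, -0.0027] [0.0071, -0.0025] [0.0072, -0.002] [0.0073, -0.0015]
```

Decelerate over this call.

Emit:
{"fn": "servo_tool", "kwargs": {
  "turn": [
    [0,0,0.07],
    [0,0,0.07],
    [0,0,0.06],
    [0,0,0.06],
    [0,0,0.04]
  ],
  "dp": [
    [0.008,-0.0035,0],
    [0.008,-0.003,0],
    [0.0075,-0.0025,0],
    [0.006,-0.0015,0],
    [0.004,-0.0008,0]
  ],
  "fingers": [0.022,0.022,0.022,0.022,0.022]
}}

```text
clock: 9.72
position: [562.4, -150.7, 43.8]
ee_rot: [-0.646, 0.764, 0.003, -0.002]
contact_force: [-0.9, 0.0, -0.2]
gripper_width: 22.2
```

```bash
python3 t.py 267.6
cat > a.py <<'E'
from m import *
import sys
D=measure();C=np.array([586.35,-34.6])
for c,d in D.items():
    for a,p in red(d):
        for z in(14,34):
            w=atz(d,*p,z)[:2]-C;r=np.hypot(*w)
            if r<250: print(c,int(a),np.round(p,1),z,"r",round(r,1),"ang",round(np.degrees(np.arctan2(w[1],w[0]))%360,1))
a=cv2.resize(D["top"]["img"][145:285,280:410],None,fx=3.5,fy=3.5,interpolation=2)
b=cv2.resize(D["side"]["img"][145:250,280:430],(400,280),interpolation=2)
b=cv2.copyMakeBorder(b,0,a.shape[0]-280,0,0,0)
cv2.imwrite("pics/"+sys.argv[1],np.hstack([a[:,:400],b])[:,:,::-1])
E
python3 a.py c4.png
```

```text
t 9.72 phi 258.32186055979275 rad 118.54047602742281 need dp [19.1 -1.8  0.2] turn z 0.125 tilt z [-0.007  0.002 -1.   ] j [ 0.01  0.51 -0.31 -0.   -0.75 -0.18] F [-0.9  0.  -0.2] g 22.2
[0.0038, -0.0004] [0.0038, -0.0003] [0.0038, -0.0005] [0.0038, -0.0003] [0.0038, -0.0002] 
top 24 [360.  255.5] 14 r 148.2 ang 197.4
top 24 [360.  255.5] 34 r 147.2 ang 196.9
side 65 [406.9 207.4] 14 r 158.1 ang 197.9
side 65 [406.9 207.4] 34 r 155.9 ang 186.9
side 19 [389.7 205. ] 14 r 118.7 ang 202.1
side 19 [389.7 205. ] 34 r 116.6 ang 187.4
```

View pics/c4.png

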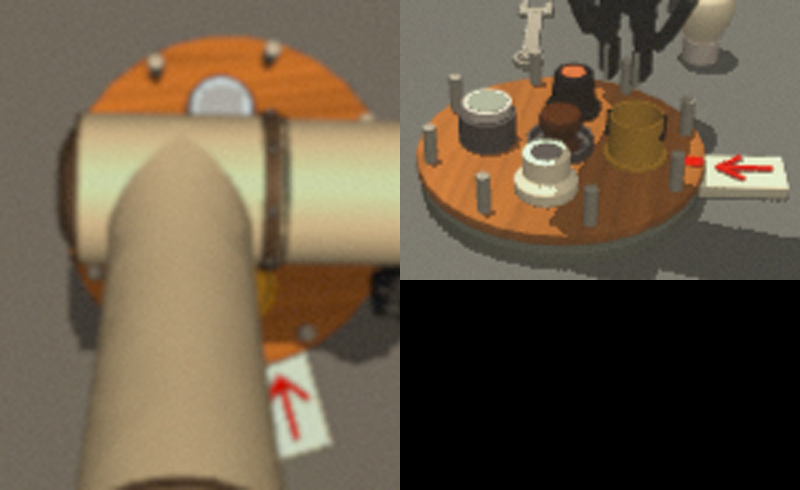

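Emit:
{"fn": "servo_tool", "kwargs": {
  "turn": [
    [0,-0.007,0.03],
    [0,0,0.03],
    [0,0,0.03],
    [0,0,0.025],
    [0,0,0.015]
  ],
  "dp": [
    [0.004,-0.0004,0],
    [0.004,-0.0004,0],
    [0.0035,-0.0004,0],
    [0.003,-0.0002,0],
    [0.002,-0.0001,0]
  ],
  "fingers": [0.022,0.022,0.022,0.022,0.022]
}}

```text
clock: 10.45
position: [578.8, -152.5, 43.6]
ee_rot: [-0.696, 0.718, 0.001, -0.0]
contact_force: [-1.2, -0.9, 0.6]
gripper_width: 22.0
```

```bash
python3 t.py 267.6
cat > fit.py <<'E'
# deck angle by rendering-free fit: dark/bright post-top template not needed; fit post shaft edges in the side view
from m import *
d=get_image("side");g=cv2.cvtColor(d["img"],cv2.COLOR_RGB2HSV)
# posts are grey (low saturation) against wood: score mean saturation along post axes
sat=cv2.GaussianBlur(g[:,:,1],(3,3),0).astype(np.float32)
C=np.array([586.35,-34.6])
def s(th,skip=()):
    tot=[]
    for k in range(8):
        a=np.radians(th+22.5+45*k);P=[proj(d,[*(C+115*np.array([np.cos(a),np.sin(a)])),z]) for z in np.linspace(38,68,10)]
        tot.append(np.mean([cv2.getRectSubPix(sat,(1,1),tuple(map(float,p)))[0,0] for p in P]))
    return np.array(tot)
ths=np.arange(180,215,.25);S=np.array([s(t) for t in ths])
for k in range(8):
    m=S[:,k]; i=m.argmin();w=np.clip(m.min()+25-m,0,None);w[abs(ths-ths[i])>5]=0
    print(k,"min",m.min().round(),"at",ths[i],"centroid",round((w*ths).sum()/w.sum(),2))
t=S.mean(1);i=t.argmin();print("all",ths[i])
E
python3 fit.py; python3 a.py c5.png
```

```text
t 10.45 phi 266.36146476644365 rad 118.18457300783415 need dp [2.6 0.  0.4] turn z -0.011 tilt z [-0.002  0.002 -1.   ] j [ 0.01  0.53 -0.28 -0.   -0.76 -0.04] F [-1.2 -0.9  0.6] g 22.0
[0.0005, 0.0001] [0.0005, 0.0001] [0.0005, -0.0] [0.0005, -0.0] [0.0005, -0.0] 
0 min 44.0 at 214.75 centroid 212.29
1 min 40.0 at 180.0 centroid 182.46
2 min 39.0 at 184.0 centroid 184.64
3 min 41.0 at 181.25 centroid 182.81
4 min 55.0 at 195.25 centroid 195.06
5 min 54.0 at 195.5 centroid 195.18
6 min 53.0 at 195.25 centroid 195.18
7 min 50.0 at 193.5 centroid 194.06
all 195.25
top 8 [357.4 243.1] 14 r 114.5 ang 198.6
top 8 [357.4 243.1] 34 r 114.0 ang 197.9
top 17 [360.7 255.4] 14 r 148.3 ang 198.1
top 17 [360.7 255.4] 34 r 147.3 ang 197.6
side 6 [383.2 200.7] 14 r 107.6 ang 212.5
side 6 [383.2 200.7] 34 r 100.9 ang 195.9
side 14 [391.4 201.3] 14 r 126.3 ang 209.3
side 14 [391.4 201.3] 34 r 120.0 ang 195.3
side 64 [406.9 207.4] 14 r 158.1 ang 197.8
side 64 [406.9 207.4] 34 r 156.0 ang 186.8
```

Emit:
{"fn": "servo_tool", "kwargs": {
  "turn": [
    [0,0,0.01],
    [0,0,0.01],
    [0,0,0],
    [0,0,0],
    [0,0,0]
  ],
  "dp": [
    [0.0015,0,0],
    [0.0015,0,0],
    [0.0012,0,0],
    [0.0007,0,0],
    [0,0,0]
  ],
  "fingers": [0.022,0.022,0.022,0.022,0.022]
}}

```text
clock: 11.22
position: [583.7, -152.5, 43.5]
ee_rot: [-0.703, 0.711, 0.001, -0.0]
contact_force: [-1.5, -1.0, 0.3]
gripper_width: 22.1
```

```bash
python3 t.py 267.6; python3 fit.py; python3 a.py c6.png
```

```text
t 11.22 phi 268.7289047330735 rad 117.95553772817507 need dp [-2.3  0.   0.5] turn z -0.031 tilt z [-0.002  0.002 -1.   ] j [ 0.01  0.54 -0.26 -0.   -0.77 -0.02] F [-1.5 -1.   0.3] g 22.1
[-0.0005, -0.0] [-0.0005, -0.0] [-0.0005, 0.0] [-0.0005, 0.0] [-0.0005, 0.0] 
0 min 45.0 at 214.75 centroid 212.3
1 min 39.0 at 184.25 centroid 184.44
2 min 43.0 at 184.25 centroid 185.65
3 min 45.0 at 181.25 centroid 182.91
4 min 54.0 at 197.5 centroid 197.32
5 min 54.0 at 197.75 centroid 197.61
6 min 53.0 at 197.5 centroid 197.52
7 min 52.0 at 195.75 centroid 196.36
all 197.75
top 20 [358.4 242.6] 14 r 114.1 ang 200.2
top 20 [358.4 242.6] 34 r 113.7 ang 199.5
top 18 [360.7 255.7] 14 r 149.0 ang 198.1
top 18 [360.7 255.7] 34 r 148.0 ang 197.5
side 8 [383.1 199.9] 14 r 108.6 ang 214.3
side 8 [383.1 199.9] 34 r 100.9 ang 197.9
side 12 [391.3 200.5] 14 r 127.1 ang 210.9
side 12 [391.3 200.5] 34 r 120.0 ang 196.9
side 64 [406.9 207.4] 14 r 158.1 ang 197.8
side 64 [406.9 207.4] 34 r 156.0 ang 186.8
```

View pics/c6.png

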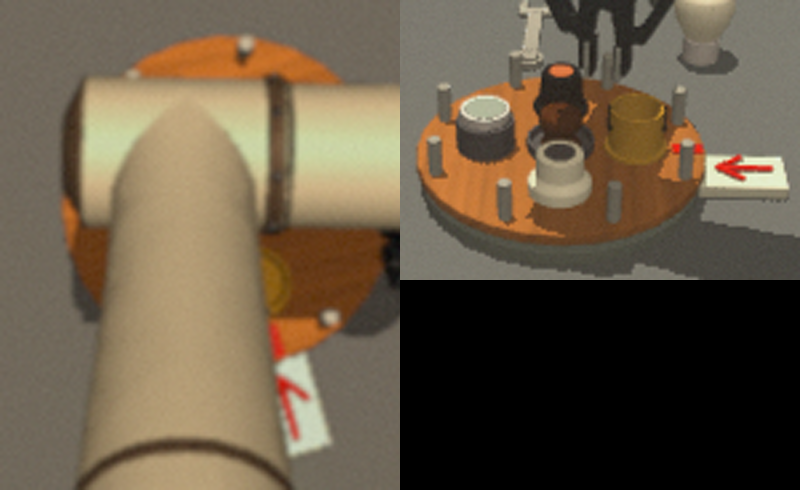

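Deck angle is about 197.5 against an arrow direction of 197.6. I open the fingers, lift and move clear to verify unobstructed.

Emit:
{"fn": "servo_tool", "kwargs": {
  "turn": [
    [0,0,0],
    [0,0,0],
    [0,0,0],
    [0,0,0],
    [0,0,0]
  ],
  "dp": [
    [0,0,0],
    [0,0,0],
    [0,0,0.01],
    [0,0,0.03],
    [0,0,0.04]
  ],
  "fingers": [0.034,0.034,0.034,0.034,0.034]
}}

```text
clock: 12.0
position: [582.5, -152.1, 123.6]
ee_rot: [-0.703, 0.711, 0.003, -0.002]
contact_force: [1.2, -0.3, -0.1]
gripper_width: 34.1
```

Emit:
{"fn": "servo_tool", "kwargs": {
  "turn": [
    [0,0,0],
    [0,0,0],
    [0,0,0],
    [0,0,0],
    [0,0,0]
  ],
  "dp": [
    [0,0,0.05],
    [0,0,0.05],
    [-0.03,-0.04,0.02],
    [-0.03,-0.05,0],
    [-0.03,-0.05,0]
  ],
  "fingers": [0.034,0.034,0.034,0.034,0.034]
}}

```text
clock: 12.62
position: [494.1, -292.8, 256.9]
ee_rot: [-0.706, 0.708, -0.004, 0.003]
contact_force: [1.5, -0.6, -0.8]
gripper_width: 34.2
```

Emit:
{"fn": "servo_tool", "kwargs": {
  "turn": [
    [0,0,0],
    [0,0,0],
    [0,0,0],
    [0,0,0],
    [0,0,0]
  ],
  "dp": [
    [-0.035,-0.05,0],
    [-0.035,-0.05,0],
    [-0.035,-0.05,0],
    [-0.035,-0.05,0],
    [-0.03,-0.03,0]
  ],
  "fingers": [0.034,0.034,0.034,0.034,0.034]
}}

```text
clock: 13.25
position: [318.4, -529.7, 262.6]
ee_rot: [-0.707, 0.708, -0.008, 0.003]
contact_force: [0.5, -0.6, -0.2]
gripper_width: 34.0
```

```bash
python3 t.py 267.6; python3 fit.py; python3 a.py c7.png
```

```text
t 13.25 phi 241.57347730113398 rad 562.9273505812627 need dp [ 263.   377.2 -218.6] turn z -0.041 tilt z [ 0.016 -0.007 -1.   ] j [-0.77  0.35  0.03 -0.01 -1.24  0.77] F [ 0.5 -0.6 -0.2] g 34.0
[0.1337, 0.1822] [0.0977, 0.2007] [0.0103, -0.0028] [0.0105, -0.0019] [0.0107, -0.0009] 
0 min 50.0 at 201.25 centroid 201.1
1 min 39.0 at 212.5 centroid 211.1
2 min 44.0 at 184.25 centroid 185.71
3 min 45.0 at 181.25 centroid 182.91
4 min 53.0 at 197.5 centroid 197.31
5 min 55.0 at 197.75 centroid 197.59
6 min 56.0 at 197.5 centroid 197.47
7 min 53.0 at 195.75 centroid 196.42
all 197.5
top 36 [357.4 242.2] 14 r 112.3 ang 199.1
top 36 [357.4 242.2] 34 r 111.9 ang 198.3
top 20 [359.8 255.4] 14 r 147.8 ang 197.3
top 20 [359.8 255.4] 34 r 146.8 ang 196.7
side 8 [383.1 199.9] 14 r 108.6 ang 214.3
side 8 [383.1 199.9] 34 r 100.9 ang 197.9
side 9 [391.7 200.2] 14 r 128.3 ang 211.3
side 9 [391.7 200.2] 34 r 120.8 ang 197.5
side 64 [406.9 207.4] 14 r 158.1 ang 197.8
side 64 [406.9 207.4] 34 r 156.0 ang 186.8
```

View pics/c7.png

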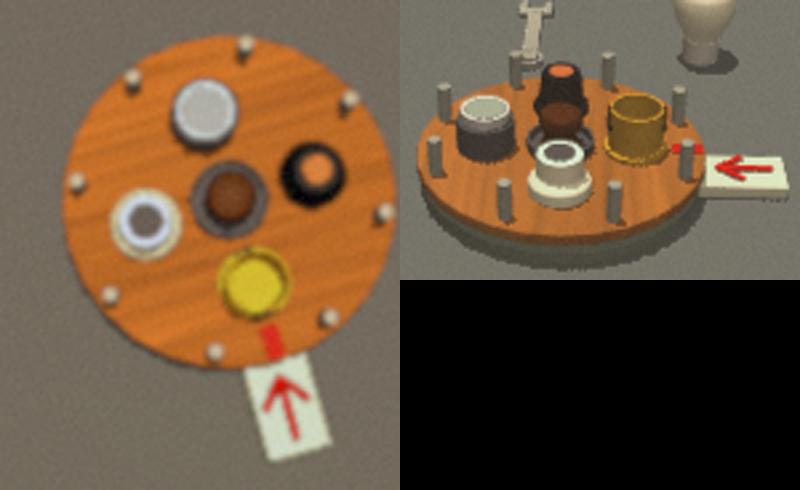

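Run:
```python
from m import *
from scipy.optimize import least_squares, minimize
d=get_image("top");im=d["img"].astype(np.float32)
# deck centre+angle from the 8 post tops (bright, low saturation)
sat=cv2.GaussianBlur(cv2.cvtColor(d["img"],cv2.COLOR_RGB2HSV)[:,:,1],(0,0),1).astype(np.float32)
def cost(q):
    a=np.radians(q[2]+22.5+45*np.arange(8));c=0
    for t in a: c+=cv2.getRectSubPix(sat,(3,3),tuple(map(float,proj(d,[q[0]+115*np.cos(t),q[1]+115*np.sin(t),70])))).mean()
    return c
for st in([586.4,-34.6,197.5],[585,-36,199],[588,-34,196]):
    r=minimize(cost,st,method="Nelder-Mead",options=dict(initial_simplex=np.array([st]+[np.add(st,v) for v in np.diag([3,3,2.])])));print(r.x.round(2),r.fun.round(1))
C=r.x[:2]
# tongue: white-ish area
b=cv2.resize(d["img"][235:285,340:385],None,fx=8,fy=8,interpolation=cv2.INTER_CUBIC).astype(int)
m=((b[:,:,1]>150)|((b[:,:,0]>150)&(b[:,:,1]<120)&(np.arange(b.shape[0])[:,None]>110))).astype(np.uint8)
m=cv2.morphologyEx(m,cv2.MORPH_OPEN,np.ones((25,25)))
cs,_=cv2.findContours(m,0,1);c=max(cs,key=cv2.contourArea);box=cv2.boxPoints(cv2.minAreaRect(c))
W=np.array([atz(d,(u+.5)/8-.5+340,(v+.5)/8-.5+235,14)[:2] for u,v in box]);print(W.round(1).tolist())
e=[(W[(i+1)%4]-W[i]) for i in range(4)];print([(np.hypot(*v).round(1),np.degrees(np.arctan2(v[1],v[0]))%180) for v in e])
mid=W.mean(0)-C;print("tongue centre angle",np.degrees(np.arctan2(mid[1],mid[0]))%360,np.hypot(*mid))
for a,p in red(d):
    for z in(14,34):
        w=atz(d,*p,z)[:2]-C
        if np.hypot(*w)<250:print(p.round(1),z,np.hypot(*w),np.degrees(np.arctan2(w[1],w[0]))%360)
```

```text
[586.5  -34.23 198.23] 701.8
[586.5  -34.23 198.23] 701.8
[586.5  -34.23 198.23] 701.8
[[427.7, -58.4], [442.5, -106.8], [402.9, -118.5], [388.2, -70.4]]
[(np.float64(50.5), np.float64(106.97188509004357)), (np.float64(41.3), np.float64(16.576573349351662)), (np.float64(50.3), np.float64(106.94336928791684)), (np.float64(41.3), np.float64(16.822455079433976))]
tongue centre angle 197.60166000709484 179.58396879939446
[357.5 242.4] 14 112.89573978225303 199.2428015072187
[357.5 242.4] 34 112.45835075242357 198.5027701355441
[360.  255.5] 14 148.23826665474988 197.52303145908238
[360.  255.5] 34 147.2223220717478 196.97587572337167
```

```bash
python3 -c "
from bench import *
s=read_state();print(s['clock'],abs(s['joint_vel']).max());job_done()"
```

```text
13.45 0.03710872140598313
the job is handed in; nothing more can be done
```

The carousel now stands with the red stripe at the red arrow, within about 1–2 mm at the rim, and the job is handed in at 13.5 s on the clock.

- **Method:** I put the open fingertips either side of one rim post and swept it about 126° counterclockwise. The force readings at the end of each move stayed around 1–2 N. I then opened the fingers, lifted and drew clear.
- **Alignment:** The top camera puts the deck at 198.2° (posts) and 198.5° (red stripe), against 197.6° for the arrow's tongue. The side camera puts the deck at about 197.5° and the arrow at 197.8°. The tongue's edges in the top view gave 196.9°, so the checks disagree by up to about 1.5°.
- **Other things:** In the last picture the walnut knob is in its dish and the four fittings look undisturbed. The arm never went down near the bulb, film can or wrench. Their positions were not measured again, and the film can was outside that picture.
- **A slip:** I first headed for a different post and ran into the wrist joint's limit, at -3.096 rad against a range of ±3.1. The arm was in free air there, so I switched to the next post.

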